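# Hang the hand hoe in the sprung collar of the tool rack

### The arm

A 6-joint arm with a two-finger parallel gripper is mounted at the origin on the work surface. World frame = base frame: x ahead of the robot, y to its left, z up, the work surface at z = 0. Lengths are in mm, angles in rad, forces in N, time in s.
With the tool pointing down it reaches from about 400 to 925 mm from the base axis. Payload 12.5 kg.
Tool frame: the origin (TCP) lies between the finger pads; the fingertips stand 11 mm ahead of it and the grasp point (between the pads) lies 8 mm behind it (env.tip_extent is the distance from the TCP to the fingertips, in mm); x points along the fingers, z is the direction in which the jaws open and shut, and the axes are right-handed (so a half turn about x gives the same grasp; the last joint's range is limited). The gripper opens to 95 mm and grips with 3 to 60 N. Pads are 20 mm wide; open, the fingers measure 119 mm over their backs; the gripper's body (75 mm by 180 mm) begins 59 mm behind the grasp point.
Start: joints at [-0.106, 0.491, 1.559, -0, 1.092, -0.106], TCP at [625.016, 0.021, 225.661] pointing down, gripper open.
Joint ranges: [-3.1, 3.1], [-0.84, 2.19], [0.05, 2.79], [-1.13, 4.28], [0.06, 2.93], [-2.69, 2.69]. Speed limits (rad/s): [2.22, 2.22, 2.79, 3.14, 3.14, 3.14].

### API

Orientations are given as [roll, pitch, yaw] about the fixed x, y, z axes, in that order (R = Rz(yaw) Ry(pitch) Rx(roll)).
In Python, from cell import status, imaging, env gives the robot as it stands. The module is installed in compiled form; this text tells all that it offers.
- The arm moves only by the tool apply_moves, never from a script. Its argument "increments" is a list of rows, each a list of 5 numbers: the closure, from 0 (fully open) to 1 (shut), then the shift along the tool's x, y, z in mm, then the turn about the tool's x in degrees. A call has 1 to 10 rows; each row shifts and turns the commanded pose from where the row before left it, along the tool's axes as they then stand; what a row does not reach is not made up. A row lasts 1/10 s, in which the tool goes at most 50 mm and 8.59 degrees, less where a joint would pass 70% of its speed; a pose out of reach is approached as far as the arm can. A call with a gripper value outside its range is refused whole. The fingers move at their own pace and stop on an object; the grip force is fixed at half the most. Time passes only in rows, so rows that do not move let the fingers close. It gives the time, the measured TCP pose, the force and the opening at its end, in the units of the state.
- status.state(): the state, without advancing time (a new reading comes with each control period).
- imaging.read_camera(name): name is "scene" or "side" or "wrist"; returns a dict with "pixels" (400x640x3 uint8, red, green, blue), "fovy" (degrees; the focal length in pixels is half the picture's height over the tangent of half this angle, whatever the lens; pixels are square), "cx", "cy" (the principal point, pixels), "R" (3x3) and "t" (3): a world point X has camera coordinates R X + t. Camera axes: x right, y down, z forward; pixel columns grow to the right and rows downward; lengths in mm; the calibration is good to about 2 mm. A picture is of the moment at which its call begins. There is no depth.
- env.job_done(): hands the job in, once; it reports no verdict.
The state is a dict: "t": time; "joints": joint angles; "qvel": joint speeds; "tau": joint torques, N m; "eef_pos": TCP position; "tcp_rot": TCP orientation; "ft_force": force on the tool from outside, world axes, zero at the start; "moment": the same for the moment, N m; "opening": opening from 0.0 (shut) to 1.0 (fully open).
Only numpy, scipy, OpenCV 4.12 (cv2) and the standard library are available. Lean on these libraries where they do the work, as an engineer would, in place of code of your own. Each camera call takes 0.05 s, during which the arm holds its last target. There are 200 camera calls.

### The job

Put the little hand hoe away: lift it out of the square white pot, feed its handle down through the empty sprung collar of the wooden tool rack with the head lying along the rail, and push it down through the spring's grip until the head is fully home on the collar, then let go. The collar swivels stiffly and has been knocked a little aside, so feel for its mouth with light touches and never load it or the rack with more than two kilos (20 N); leave the pot standing and the other plants and tools where they are.

Things in the scene. Friction and masses are not known exactly. Their poses are not given: they have to be found in the camera images.
- hoe: Small hand hoe, 178 mm long, 0.24 kg: straight round wooden handle (24 mm thick, 140 mm long, butt edge bevelled 1.5 mm wide) and a dark steel head, blade on one side, three tines on the other. Origin: centre of the butt end; z runs up the handle to the head, x points to the blade. It starts handle down in the square pot, leaning about 0.35 rad towards its blade over the rim.
- hoe_eye (a point): Gripping point in the head's central eye block, on the handle's axis, 165 mm above the butt and 25 mm above the head's underside. The block is 34 mm tall, 30 mm along the hoe's x and 28 mm along y, with flat y sides. Blade and tines leave it low down along x, reach 58 mm (+x) and 65 mm (-x) from the axis and bend down to 26 mm below the underside.
- hoe_seat (a point): Centre of the head's flat underside, on the handle's axis, 140 mm from the butt: the face that comes to rest on the collar's rim.
- hoe_butt (a point): Centre of the handle's butt end, 140 mm below the head's underside.
- rack: Wooden bench-top tool rack, fixed: rail 440 mm long, 22 mm thick, top at 138 mm, on two end posts (140 mm) with feet. Origin: on the table under the rail's middle; y along the rail. Three collars in front of the rail (-x), pins at y = -125, 0 and 125 mm. In each, on the side away from the rail, a spring tongue leans in: the handle wedges past it and then drags with 4 to 8 N, so it does not drop by itself.
- pot: Square white glazed pot that the hoe stands in, 66 mm wide, 95 mm tall, walls 5 mm, loose, 0.6 kg. Origin: centre of its underside; the hoe leans towards its +x side.
- trowel: Hand trowel hanging in another collar, blade up, 64 mm wide, top 105 mm above the rack's collars. Origin on its handle's axis at the collar's rim. Leave it.
- fork: Three-tined hand fork hanging in another collar, 56 mm wide, top 98 mm above the collars. Origin on its handle's axis at the collar's rim. Leave it.
- bowl: White round bowl of succulents, 120 mm wide, about 90 mm tall with its plants. Origin under its centre. Leave it.
- nursery_a: Small black round plant pot with a succulent, 72 mm wide, about 100 mm tall. Origin under its centre. Leave it.
- nursery_b: Another small black plant pot with a succulent, 72 mm wide, about 100 mm tall. Origin under its centre. Leave it.
- planter: Wooden planter box of succulents, 110 by 260 mm, about 90 mm tall. Origin under its centre. Leave it.
- bracket: Fixed swivel pin on the rail that carries the empty collar, and the collar with it. Origin: on the pin's upright axis, level with the collar's rim, 150 mm above the table; z up; y along the rail, x away from the collar towards the rail. The collar's axis stands 40 mm from the pin, on its -x side. It may be any of the rack's three places; the other two hold the trowel and the fork.
- mouth (a point): Where the centre of the empty collar's mouth would be if the collar pointed straight out from the rail: 40 mm from the pin, level with the rim. This point does not turn with the collar: the real mouth stands up to 13 mm to either side of it along the rail (an arc about the pin). The collar is an upright steel tube open at both ends, bore 27 mm, wall 4 mm, 30 mm deep.
- brush: Flat bench brush with a wooden handle lying on the table, 170 mm long. Origin under its middle. Leave it.
Mind the look-alikes: they are no part of the job. Leave any turquoise look-alike of the hoe alone.

How it is judged:
By the outcome, as a careful person would: the job done as asked, in the order asked, and still so for the second after the job is handed in, with the robot touching nothing.
It also fails if it takes over 72 s, if anything falls off the work surface, if the arm or the gripper's body presses on something with over 40 N, if the wrist force passes 120 N, or if a joint passes its speed limit or range.

## Working session

There is one attempt and no reset: what is moved stays moved. The work goes in short steps, Python scripts to look and compute and a tool call to move; the robot and the scene stay as the last step left them, time stands still between calls to the robot, and variables do not carry over. Pictures are saved under pics/ and viewed, about 8 in all and at most 12, crops included, and the job is handed in when it is done.

Besides the shell and the picture viewer there is one more tool, called after ">>>" by a JSON object that holds its "method" and its "body", one argument or row to a line. apply_moves: Moves the arm, as the interface text tells. Its arguments: {"type":"object","properties":{"increments":{"type":"array"}},"required":["increments"]}

```bash
mkdir -p pics; cat > h.py <<'E'
import numpy as np,cv2,pickle
from cell import status,imaging,env
def shot(n,f):
    d=imaging.read_camera(n); pickle.dump(d,open(f'pics/{f}.pkl','wb')); cv2.imwrite(f'pics/{f}.png',d['pixels'][:,:,::-1]); return d
def load(f): return pickle.load(open(f'pics/{f}.pkl','rb'))
def F(d): return 200/np.tan(np.radians(d['fovy'])/2)
def ray(d,u,v):
    R=np.array(d['R']);t=np.array(d['t']); c=-R.T@t
    r=R.T@np.array([(u-d['cx'])/F(d),(v-d['cy'])/F(d),1]); return c,r/np.linalg.norm(r)
def onz(d,u,v,z):
    c,r=ray(d,u,v); return c+r*(z-c[2])/r[2]
def tri(*o):
    A=np.zeros((3,3));b=np.zeros(3)
    L=[ray(*x) for x in o]
    for c,r in L:
        P=np.eye(3)-np.outer(r,r);A+=P;b+=P@c
    X=np.linalg.solve(A,b); return X,[np.linalg.norm(np.cross(X-c,r)) for c,r in L]
def proj(d,X):
    p=np.array(d['R'])@np.array(X)+np.array(d['t']); return [round(p[0]/p[2]*F(d)+d['cx'],1),round(p[1]/p[2]*F(d)+d['cy'],1)]
E
python3 - <<'E'
from h import *
for n in ['scene','side','wrist']:
    d=shot(n,n+'0'); print(n,d['fovy'],d['cx'],d['cy'],np.round(ray(d,320,200),2).tolist())
a=load('scene0')['pixels'];b=load('side0')['pixels']
cv2.imwrite('pics/both.png',cv2.resize(np.vstack([a,b])[:,:,::-1],(480,600)))
print(status.state())
E
```

```text
scene 46.43538296956572 324.0977126382102 202.9821300544408 [[1065.97, -322.08, 1278.12], [-0.42, 0.3, -0.85]]
side 52.185638700169186 312.83593779101307 199.22995841195416 [[309.48, -694.0, 793.1], [0.24, 0.73, -0.64]]
wrist 71.86335834513662 322.79775640944655 200.29027757520814 [[626.19, 82.18, 383.76], [-0.01, -0.29, -0.96]]
{'t': 0.15, 'joints': array([-1.05579440e-01,  4.91375505e-01,  1.55930615e+00,  5.68825738e-07,
        1.09171185e+00, -1.05613803e-01]), 'qvel': array([-6.29015150e-04, -1.68572866e-03, -2.03652605e-04, -3.82891321e-05,
        1.28263392e-03,  2.07921752e-03]), 'tau': array([ 3.16444048e-04, -6.12899423e+01, -2.58276522e+01,  6.91918633e-02,
        4.73701756e-02, -5.07232733e-05]), 'eef_pos': array([6.24829569e+02, 5.37668763e-02, 2.25225453e+02]), 'tcp_rot': array([3.0353488 , 1.56999548, 3.0353829 ]), 'ft_force': array([-0.3288829 , -0.82648808, -0.39591681]), 'moment': array([-0.02066101,  0.0152042 , -0.00209639]), 'opening': 1.001601203234774}
```

View pics/scene0.png

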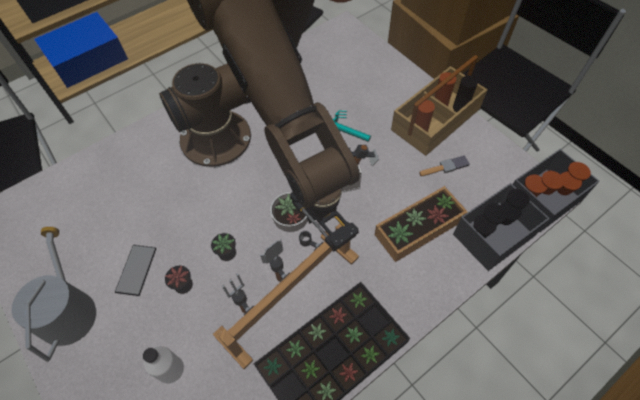

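View pics/side0.png

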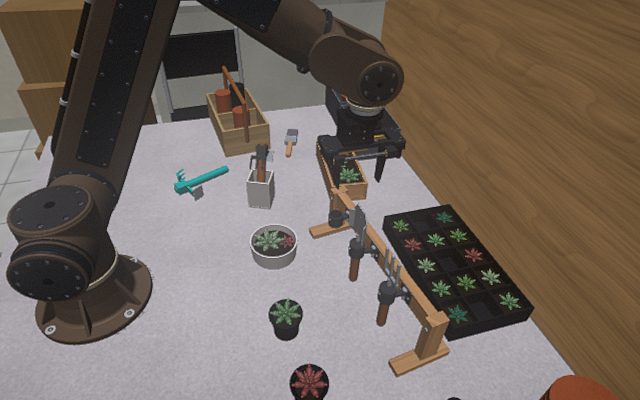

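The scene view shows the hoe head at about (366,155), partly hidden by the arm, and the turquoise look-alike at (352,130). The empty collar is at (306,239), the fork at (237,293) and the trowel at (274,258). The side view shows the hoe standing in the white pot at (262,165), the turquoise one lying at (200,178), and the empty collar at (337,215). The brown and steel tool in the square white pot fits the description. I'll confirm it in an enlarged crop.

```bash
python3 - <<'E'
from h import *
s=load('scene0')['pixels'];b=load('side0')['pixels']
def c(im,x,y,w,h): return cv2.resize(im[y:y+h,x:x+w],(400,300),interpolation=cv2.INTER_CUBIC)
im=np.vstack([np.hstack([c(b,222,130,80,60+0),c(b,306,185,80,60)]),np.hstack([c(s,325,130,80,60),c(s,276,210,80,60)])])
cv2.imwrite('pics/crop1.png',im[:,:,::-1])
E
```

```text
(no output)
```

View pics/crop1.png

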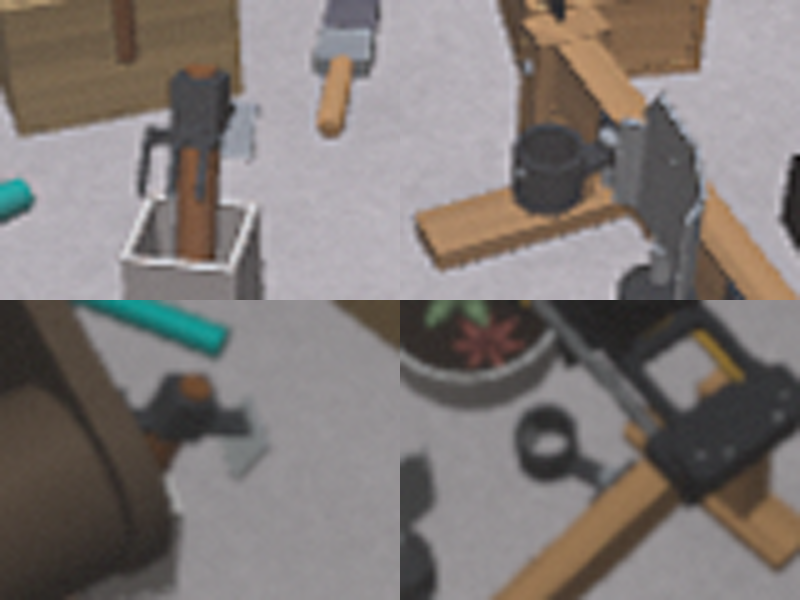

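The crop confirms it: brown handle, dark head, in the square white pot, blade towards the right in both views. The empty collar is at side (335.8,212.6) and scene (305.2,237.4). Next I'll triangulate both, plus the rail.

```bash
python3 - <<'E'
from h import *
s=load('scene0');b=load('side0')
top=tri((b,262,144.6),(s,364.3,147.3)); print('hoe top',top)
print('collar',tri((b,335.8,212.8),(s,305.2,237.4)), onz(s,305.2,237.4,150),onz(b,335.8,212.6,150))
# pot rim corners side at z=95 (crop px /5)
for u,v in [(122,262),(230,268),(260,205),(150,200)]: print('rim',onz(b,222+u/5,130+v/5,95).round(1))
# blade
print('blade mid', tri((b,222+245/5,130+105/5),(s,325+250/5,130+135/5)))
# handle lower visible in side at rim
# wood mask of rail in scene
im=s['pixels'];hsv=cv2.cvtColor(im,cv2.COLOR_RGB2HSV)
m=cv2.inRange(hsv,(8,90,90),(22,255,255)); m[:215]=0;m[:,:205]=0;m[:,365:]=0
n,l,st,_=cv2.connectedComponentsWithStats(m); print(st.tolist())
k=1+st[1:,4].argmax(); ys,xs=np.nonzero(l==k)
P=np.array([onz(s,x,y,138) for x,y in zip(xs,ys)])
c=cv2.fitLine(P[:,:2].astype(np.float32),cv2.DIST_HUBER,0,.01,.01).ravel();print(c,np.arctan2(c[1],c[0]))
# fork/trowel collars rough
print(onz(s,275,270,150),onz(s,240,300,150))
w=load('wrist0')['pixels'];cv2.imwrite('pics/w.png',w[:,:,::-1])
E
```

```text
hoe top (array([450.84413122, 289.60309317, 165.32286576]), [np.float64(0.29996241954019504), np.float64(0.2999624195401503)])
collar (array([571.4748171 , -22.4604642 , 147.18398163]), [np.float64(2.942697078860917), np.float64(2.94269707886091)]) [575.06520609 -25.47451158 150.        ] [569.27940341 -21.44637129 150.        ]
rim [389.9 218.3  95. ]
rim [446.8 198.1  95. ]
rim [474.9 252.   95. ]
rim [414.4 272.5  95. ]
blade mid (array([478.63803541, 311.7775036 , 125.92796912]), [np.float64(1.1895354419585142), np.float64(1.1895354419586206)])
[[0, 0, 640, 400, 254295], [335, 216, 10, 13, 45], [321, 235, 4, 5, 10], [214, 242, 116, 126, 1496], [337, 249, 21, 14, 154]]
[ 1.5041620e-01 -9.8862278e-01  6.5053778e+02 -1.8530849e+02] -1.4198071
[ 602.03719029 -143.90159757  150.        ] [ 613.84410539 -259.54176188  150.        ]
```

View pics/w.png

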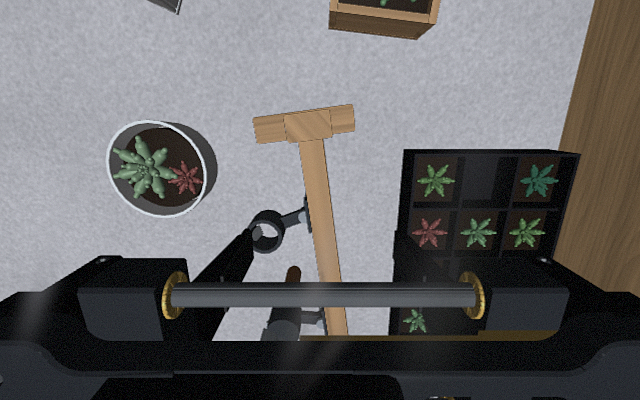

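The wrist view shows the empty collar at (266,230), the rail running from (312,140) to (335,330), the bowl at (160,168) and a tool hanging at (285,315). Next I'll move over the hoe and look down on it with the wrist camera.

```bash
cat >> h.py <<'E'
from scipy.spatial.transform import Rotation as Ro
def Rt(): return Ro.from_euler('xyz',status.state()['tcp_rot']).as_matrix()
def rel(target):  # tool-frame shift to world target
    return (Rt().T@(np.array(target)-status.state()['eef_pos'])).round(1)
def where():
    s=status.state(); print('t',s['t'],'pos',s['eef_pos'].round(1),'jaw az',np.degrees(np.arctan2(Rt()[1,2],Rt()[0,2])).round(2),'F',s['ft_force'].round(1),'M',s['moment'].round(2),'open',round(s['opening']*95,1))
E
python3 - <<'E'
from h import *
where();print(Rt().round(3)); print(rel([445,185,260]))
E
```

```text
t 0.15 pos [6.248e+02 1.000e-01 2.252e+02] jaw az 0.0 F [-0.3 -0.8 -0.4] M [-0.02  0.02 -0.  ] open 95.2
[[-0.001 -0.     1.   ]
 [ 0.     1.     0.   ]
 [-1.     0.    -0.001]]
[ -34.6  185.  -179.9]
```

>>> {"method": "apply_moves", "body": {
  "increments": [
    [0,-15,15,-15,0],
    [0,-20,30,-30,0],
    [0,0,35,-35,0],
    [0,0,35,-35,0],
    [0,0,35,-35,0],
    [0,0,25,-20,0],
    [0,0,10,-10,0],
    [0,0,0,0,0],
    [0,0,0,0,0]
  ]
}}

```text
t: 1.05
eef_pos: [445.7, 184.6, 260.6]
tcp_rot: [-0.371, 1.57, -0.371]
ft_force: [-0.1, -0.4, -0.1]
opening: 1.0
```

```bash
python3 - <<'E'
from h import *
where()
shot('wrist','w1');shot('side','side1');shot('scene','scene1')
w=load('w1')['pixels'];b=load('side1')['pixels'];s=load('scene1')['pixels']
def c(im,x,y,w,h,W,H): return cv2.resize(im[y:y+h,x:x+w],(W,H),interpolation=cv2.INTER_CUBIC)
im=np.hstack([c(w,80,0,480,400,480,400),np.vstack([c(b,222,130,80,50,320,200),c(s,276,210,80,50,320,200)])])
cv2.imwrite('pics/c2.png',im[:,:,::-1])
E
```

```text
t 1.05 pos [445.7 184.6 260.6] jaw az 0.01 F [-0.1 -0.4 -0.1] M [-0.01  0.02  0.04] open 95.0
```

View pics/c2.png

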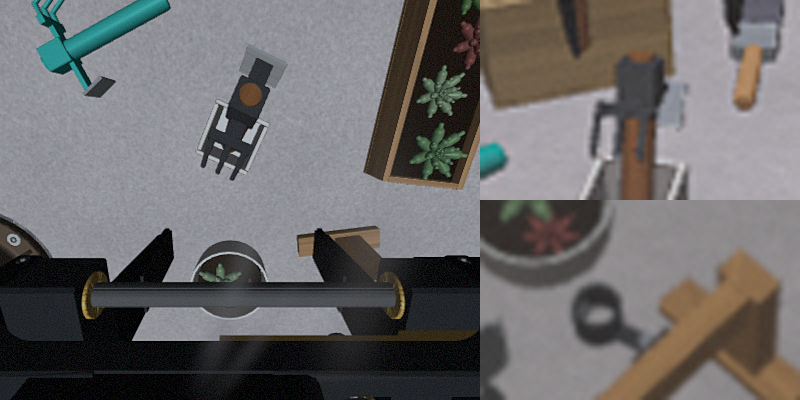

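The wrist view shows the hoe end disc at (331,95), the blade's far edge centred near (348,54), the tine tips at (285,165), (299,172) and (313,178), and the pot rim around them. The turquoise look-alike is well clear at (185,40).

```bash
python3 - <<'E'
from h import *
w=load('w1');b=load('side1');s=load('scene1')
hsv=cv2.cvtColor(w['pixels'],cv2.COLOR_RGB2HSV);m=cv2.inRange(hsv,(4,90,50),(16,255,255));m[:70]=0;m[120:]=0;m[:,:300]=0;m[:,360:]=0
ys,xs=np.nonzero(m);u,v=xs.mean(),ys.mean();print(u,v,len(xs))
top,e=tri((w,u,v),(b,261.5,144.25));print(top,e)
for n,p,z in [('top171',(u,v),170),('tine',(299,172),133),('blade',(349,53),91),('bladetopish',(338,76),100)]:
    X=onz(w,*p,z);print(n,X.round(1),np.degrees(np.arctan2(X[1]-top[1],X[0]-top[0])).round(1))
# rim corners (tool crop)
for p in [(211,100),(268,125),(255,174),(197,150)]: print(onz(w,p[0]+80,p[1],95).round(1))
# collar
s2=(s,276+(597-480)/4,210+(313-200)/4)
w0=load('wrist0');print('w collar',onz(w0,266,230,150)); print(onz(*s2,150), onz(load('side0'),335.8,212.6,150)); print(tri((w0,266,230),s2,(load('side0'),335.8,212.6)))
E
```

```text
329.7235023041475 94.56221198156682 434
[450.73957587 284.41324555 169.59849492] [np.float64(1.7542637970290489), np.float64(1.7542637970289627)]
top171 [452.5 284.2 170. ] -8.5
tine [421.6 210.5 133. ] -111.5
blade [474.5 331.3  91. ] 63.1
bladetopish [462.7 307.5 100. ] 62.6
[411.4 283.7  95. ]
[475.1 257.1  95. ]
[461.2 200.6  95. ]
[393.3 228.9  95. ]
w collar [573.65474121 -17.67916613 150.        ]
[577.20374547 -26.90645059 150.        ] [569.27940341 -21.44637129 150.        ]
(array([572.33600632, -21.15713168, 144.73267862]), [np.float64(1.1297128845942328), np.float64(4.659601326296305), np.float64(4.081045515867012)])
```

>>> {"method": "apply_moves", "body": {
  "increments": [
    [0,0,0,0,7.5],
    [0,0,0,0,8],
    [0,0,0,0,8],
    [0,10,20,-8,0],
    [0,15,30,-12,0],
    [0,20,30,-10,0],
    [0,15,9.5,-4,0],
    [0,0,0,0,0],
    [0,0,0,0,0]
  ]
}}

```text
t: 2.1
eef_pos: [449.9, 280.0, 200.6]
tcp_rot: [-2.007, 1.57, -2.417]
ft_force: [0.1, 0.1, 0.7]
opening: 0.999
```

```bash
python3 - <<'E'
from h import *
where();print(rel([450,280.2,150]))
w=shot('wrist','w2')
hsv=cv2.cvtColor(w['pixels'],cv2.COLOR_RGB2HSV);m=cv2.inRange(hsv,(4,90,50),(16,255,255))
n,l,st,c=cv2.connectedComponentsWithStats(m);print([ (st[i].tolist(),c[i].round(1).tolist()) for i in range(1,n) if st[i,4]>150])
E
```

```text
t 2.1 pos [449.9 280.  200.6] jaw az -23.52 F [0.1 0.1 0.7] M [ 0.02  0.03 -0.03] open 94.9
[50.6  0.3 -0. ]
[([452, 0, 151, 205, 5928], [530.3, 100.2]), ([310, 215, 26, 27, 524], [322.2, 227.9]), ([488, 241, 36, 17, 310], [508.6, 251.1])]
```

View pics/w2.png

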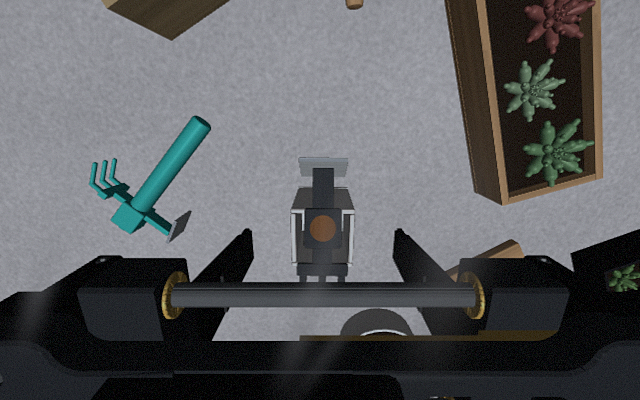

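The wrist view shows the disc at (322,228), midway between the fingers, with the blade square at the top (323,165), so the alignment is good. I'll descend and grip.

>>> {"method": "apply_moves", "body": {
  "increments": [
    [0.3,15,0,0,0],
    [0.4,15,0,0,0],
    [0.4,12,0,0,0],
    [0.4,8.5,0,0,0],
    [0.5,0,0,0,0],
    [0.65,0,0,0,0],
    [0.8,0,0,0,0],
    [1,0,0,0,0],
    [1,0,0,0,0],
    [1,0,0,0,0]
  ]
}}

```text
t: 3.15
eef_pos: [449.6, 280.7, 150.4]
tcp_rot: [0.585, 1.57, 0.175]
ft_force: [0.7, -0.8, 0.6]
opening: 0.294
```

```bash
python3 - <<'E'
from h import *
where()
E
```

```text
t 3.15 pos [449.6 280.7 150.4] jaw az -23.49 F [ 0.7 -0.8  0.6] M [-0.14  0.    0.01] open 27.9
```

>>> {"method": "apply_moves", "body": {
  "increments": [
    [1,-3,-6,0,0],
    [1,-2.5,-6,0,0],
    [1,-2,-6,0,0],
    [1,-2,-6,0,0],
    [1,-1.5,-6,0,0],
    [1,-1.5,-6,0,0],
    [1,-1,-6,0,0],
    [1,-1,-6,0,0],
    [1,-0.5,-5,0,0],
    [1,0,-4,0,0]
  ]
}}

```text
t: 4.15
eef_pos: [426.7, 228.0, 165.3]
tcp_rot: [0.78, 1.57, 0.37]
ft_force: [1.1, 3.7, -0.7]
opening: 0.293
```

```bash
python3 - <<'E'
from h import *
where()
shot('wrist','w3');shot('side','side3');shot('scene','scene3')
def c(im,x,y,w,h,W,H): return cv2.resize(im[y:y+h,x:x+w],(W,H),interpolation=cv2.INTER_CUBIC)
im=np.hstack([c(load('w3')['pixels'],160,100,320,200,480,300),np.vstack([c(load('side3')['pixels'],222,110,80,100,320,400)])[:300]])
cv2.imwrite('pics/c3.png',np.hstack([cv2.resize(load('w3')['pixels'][100:300,160:480],(480,400)),c(load('side3')['pixels'],222,110,80,100,320,400)])[:,:,::-1])
E
```

```text
t 4.15 pos [426.7 228.  165.3] jaw az -23.51 F [ 1.1  3.7 -0.7] M [ 1.09 -0.24 -0.  ] open 27.8
```

View pics/c3.png

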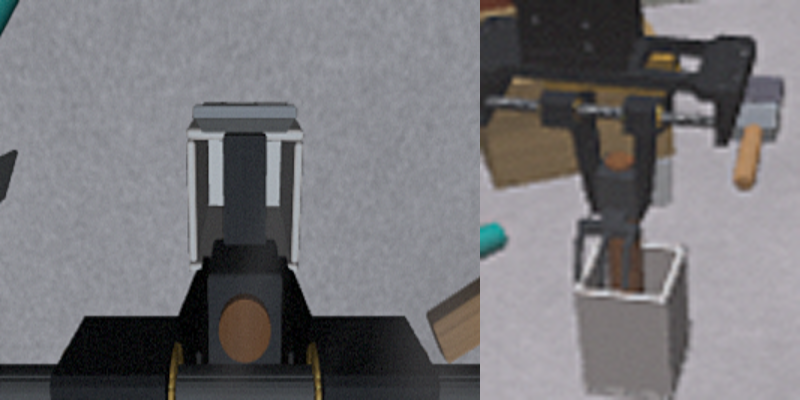

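```bash
cat >> h.py <<'E'
def hoept(eye,az,th,p): # th lean toward +x; p in hoe coords
    d=np.array([np.cos(az),np.sin(az),0]);z=np.array([0,0,1.])
    return np.array(eye)+p[0]*(np.cos(th)*d-np.sin(th)*z)+(p[2]-165)*(np.sin(th)*d+np.cos(th)*z)+p[1]*np.cross(z,d)
E
python3 - <<'E'
from h import *
w=load('w3');st=status.state();eye=st['eef_pos']+[0,0,8];az=np.radians(66.5)
for th in [0,.05,.1,.15,.2,.35]:
    print(th,[proj(w,hoept(eye,az,th,p)) for p in [(58,0,114),(0,0,178),(60,0,122)]])
for p in [(188,135),(300,135),(192,262),(298,265)]: print('rim',onz(w,p[0]/1.5+160,p[1]/2+100,95).round(1))
E
```

```text
0 [[np.float64(321.2), np.float64(151.4)], [np.float64(320.6), np.float64(268.9)], [np.float64(321.1), np.float64(149.9)]]
0.05 [[np.float64(321.2), np.float64(154.5)], [np.float64(320.6), np.float64(267.8)], [np.float64(321.1), np.float64(152.6)]]
0.1 [[np.float64(321.2), np.float64(157.7)], [np.float64(320.6), np.float64(266.8)], [np.float64(321.2), np.float64(155.4)]]
0.15 [[np.float64(321.3), np.float64(161.0)], [np.float64(320.6), np.float64(265.7)], [np.float64(321.2), np.float64(158.3)]]
0.2 [[np.float64(321.3), np.float64(164.4)], [np.float64(320.6), np.float64(264.6)], [np.float64(321.2), np.float64(161.4)]]
0.35 [[np.float64(321.3), np.float64(175.1)], [np.float64(320.6), np.float64(261.1)], [np.float64(321.3), np.float64(171.1)]]
rim [415.5 278.   95. ]
rim [472.8 253.1  95. ]
rim [392.7 225.2  95. ]
rim [450.4 198.6  95. ]
```

>>> {"method": "apply_moves", "body": {
  "increments": [
    [1,-6,1,0,0],
    [1,-12,0,0,0],
    [1,-20,0,0,0],
    [1,-25,0,0,0],
    [1,-25,0,0,0],
    [1,-25,0,0,0],
    [1,-25,0,0,0],
    [1,-20,0,0,0],
    [1,-10,0,0,0],
    [1,0,0,0,0]
  ]
}}

```text
t: 5.3
eef_pos: [427.2, 229.3, 334.0]
tcp_rot: [0.514, 1.569, 0.104]
ft_force: [0.1, -0.0, -3.1]
opening: 0.294
```

```bash
python3 - <<'E'
from h import *
where()
shot('wrist','w4');shot('side','side4');shot('scene','scene4')
def c(im,x,y,w,h,W,H): return cv2.resize(im[y:y+h,x:x+w],(W,H),interpolation=cv2.INTER_CUBIC)
cv2.imwrite('pics/c4.png',np.hstack([c(load('w4')['pixels'],160,100,320,300,320,300),c(load('side4')['pixels'],200,60,120,150,240,300),c(load('scene4')['pixels'],300,110,96,120,240,300)])[:,:,::-1])
E
```

```text
t 5.3 pos [427.2 229.3 334. ] jaw az -23.49 F [ 0.1 -0.  -3.1] M [-0.    0.05  0.  ] open 27.9
```

View pics/c4.png

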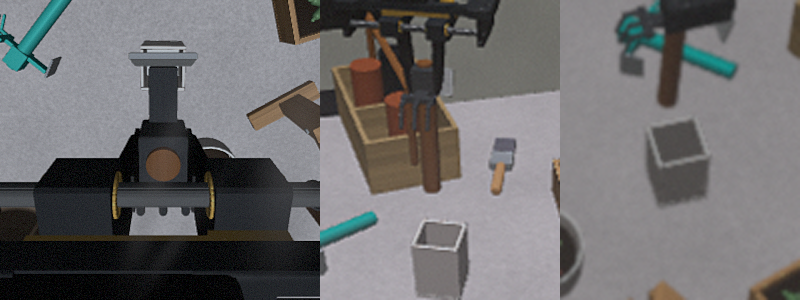

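The side crop shows the hoe hanging free, about upright, its butt at (256,155), and the pot standing and empty. The scene butt is at (343,151). Next I'll measure the residual tilt with a handle mask in both views.

```bash
python3 - <<'E'
from h import *
b=load('side4');s=load('scene4');w=load('w4');eye=status.state()['eef_pos']+[0,0,8];az=np.radians(66.5)
for d,box in [(b,(240,95,275,160)),(s,(330,120,360,156))]:
    hsv=cv2.cvtColor(d['pixels'],cv2.COLOR_RGB2HSV);m=cv2.inRange(hsv,(2,80,30),(16,255,140))
    x0,y0,x1,y1=box; M=np.zeros_like(m);M[y0:y1,x0:x1]=m[y0:y1,x0:x1]
    n,l,st,c=cv2.connectedComponentsWithStats(M);k=1+st[1:,4].argmax();print(st[k])
    rows=[(y,np.nonzero(l[y]==k)[0].mean(),(l[y]==k).sum()) for y in range(st[k,1]+1,st[k,1]+st[k,3])]
    print([(r[0],round(r[1],1),int(r[2])) for r in rows[::3]],rows[-1])
    for th in (0,.05,.1): print(th,[[float(q) for q in proj(d,hoept(eye,az,th,(0,0,z)))] for z in (100,50,0)])
for th in [-.05,0,.05,.1]:
    print(th,[proj(w,hoept(eye,az,th,p)) for p in [(58,0,114),(0,0,178)]])
hsv=cv2.cvtColor(w['pixels'],cv2.COLOR_RGB2HSV);m=cv2.inRange(hsv,(4,90,50),(16,255,255));m[:240]=0;m[285:]=0;m[:,:295]=0;m[:,350:]=0
ys,xs=np.nonzero(m);print(xs.mean(),ys.mean(),xs.min(),xs.max(),ys.min(),ys.max())
E
```

```text
[240 110  27  46 613]
[(111, np.float64(258.0), 1), (114, np.float64(250.2), 12), (117, np.float64(250.2), 12), (120, np.float64(249.3), 12), (123, np.float64(250.6), 14), (126, np.float64(249.0), 19), (129, np.float64(251.0), 16), (132, np.float64(251.1), 14), (135, np.float64(252.3), 16), (138, np.float64(250.4), 19), (141, np.float64(254.0), 18), (144, np.float64(251.1), 15), (147, np.float64(251.1), 13), (150, np.float64(253.2), 11), (153, np.float64(255.5), 8)] (155, np.float64(255.5), np.int64(6))
0 [[254.2, 121.4], [255.6, 138.4], [256.9, 154.4]]
0.05 [[253.9, 122.0], [255.1, 139.5], [256.2, 156.0]]
0.1 [[253.6, 122.6], [254.5, 140.5], [255.4, 157.6]]
[340 124   8  28 125]
[(125, np.float64(344.5), 4), (128, np.float64(345.0), 5), (131, np.float64(343.5), 4), (134, np.float64(344.0), 5), (137, np.float64(343.0), 5), (140, np.float64(342.0), 3), (143, np.float64(342.5), 4), (146, np.float64(341.0), 3), (149, np.float64(341.5), 4)] (151, np.float64(342.0), np.int64(3))
0 [[344.4, 128.5], [344.0, 139.8], [343.6, 150.5]]
0.05 [[343.2, 128.7], [342.1, 140.2], [340.9, 151.0]]
0.1 [[342.1, 128.9], [340.1, 140.5], [338.3, 151.5]]
-0.05 [[np.float64(320.7), np.float64(148.7)], [np.float64(320.1), np.float64(268.8)]]
0 [[np.float64(320.7), np.float64(151.7)], [np.float64(320.1), np.float64(267.8)]]
0.05 [[np.float64(320.8), np.float64(154.8)], [np.float64(320.1), np.float64(266.7)]]
0.1 [[np.float64(320.8), np.float64(157.9)], [np.float64(320.1), np.float64(265.7)]]
322.65903890160183 264.59725400457666 306 340 247 280
```

Tilt is about 0.03–0.05 rad towards the blade, which is acceptable. Next I'll refine the collar and rail from the now unobstructed views.

```bash
python3 - <<'E'
from h import *
b=load('side4');s=load('scene4');w=load('wrist0')
def c(d,x,y,w,h,W,H): return cv2.resize(d['pixels'][y:y+h,x:x+w],(W,H),interpolation=cv2.INTER_CUBIC)
im=np.hstack([c(s,290,222,40,40,266,266),c(b,316,192,40,40,266,266),c(w,232,190,80,80,266,266)])
im=cv2.convertScaleAbs(im,alpha=1.8,beta=10)
for i in range(3):
    for k in range(0,266,66): im[::4,i*266+k]=(255,255,0); im[k,i*266:(i+1)*266:4]=(255,255,0)
cv2.imwrite('pics/c5.png',im[:,:,::-1])
hsv=cv2.cvtColor(s['pixels'],cv2.COLOR_RGB2HSV);m=cv2.inRange(hsv,(8,90,60),(22,255,255))
m[:225]=0;m[:,:215]=0;m[:,358:]=0
ys,xs=np.nonzero(m);P=np.array([onz(s,x,y,138)[:2] for x,y in zip(xs,ys)],np.float32)
k=cv2.fitLine(P,cv2.DIST_HUBER,0,.01,.01).ravel();print(k)
for i in range(3):
    r=np.abs((P-k[2:])@np.array([-k[1],k[0]]));Q=P[r<12];k=cv2.fitLine(Q,cv2.DIST_HUBER,0,.01,.01).ravel()
a=(Q-k[2:])@k[:2];print('rail',k,np.degrees(np.arctan2(k[1],k[0])),len(Q),a.min(),a.max(),k[2:]+k[:2]*a.min(),k[2:]+k[:2]*a.max())
# wrist0 rail edges by rows
hsv=cv2.cvtColor(w['pixels'],cv2.COLOR_RGB2HSV);m=cv2.inRange(hsv,(8,60,60),(25,255,255))
pts=[]
for y in range(150,245,5):
    x=np.nonzero(m[y,290:360])[0]+290
    if len(x)>5: pts.append(onz(w,x.mean(),y,138)[:2])
k=cv2.fitLine(np.array(pts,np.float32),cv2.DIST_HUBER,0,.01,.01).ravel();print('w rail',k,np.degrees(np.arctan2(k[1],k[0])))
E
```

```text
[ 1.3071287e-01 -9.9142027e-01  6.4998859e+02 -1.4754607e+02]
rail [ 1.3067362e-01 -9.9142545e-01  6.4813708e+02 -1.4811980e+02] -82.49148 1435 -235.87549 207.39148 [617.3144   85.73317] [ 675.2377  -353.73297]
w rail [ 1.2884918e-01 -9.9166423e-01  6.2121552e+02  1.1498789e+01] -82.5969
```

View pics/c5.png

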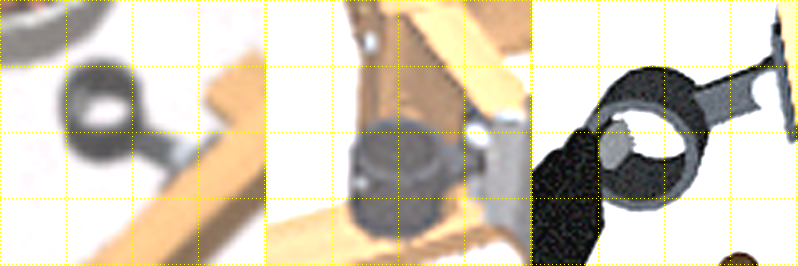

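```bash
python3 - <<'E'
from h import *
b=load('side4');s=load('scene4');w=load('wrist0')
o=[(w,266,236.6),(b,336.2,213.8),(s,305,235.8)]
for q in o: print(onz(*q,150).round(1))
X,e=tri(*o);print(X.round(1),np.round(e,1))
n=np.array([-.9914,-.1305]);t=np.array([-.1305,.9914]);m=np.array([646.3,-134])
print('rail coords',(X[:2]-m)@n,(X[:2]-m)@t)
where()
E
```

```text
[573.3 -24.3 150. ]
[568.9 -25.7 150. ]
[570.8 -23.  150. ]
[571.  -23.8 148.7] [2.2 1.5 1.3]
rail coords 60.245492177721694 119.0745151616486
t 5.45 pos [426.8 229.1 332.1] jaw az -23.5 F [-0.6  0.4 -2.3] M [ 0.01  0.09 -0.02] open 27.8
```

>>> {"method": "apply_moves", "body": {
  "increments": [
    [1,0,0,0,-7],
    [1,0,0,0,-8],
    [1,0,0,0,-8],
    [1,0,0,0,-8],
    [1,0,-20,8,0],
    [1,0,-35,14,0],
    [1,0,-40,16,0],
    [1,0,-40,16,0],
    [1,0,-40,16,0],
    [1,0,-35,14,0]
  ]
}}

```text
t: 6.45
eef_pos: [538.4, 30.1, 331.9]
tcp_rot: [3.038, 1.569, -3.115]
ft_force: [-0.6, 0.5, -1.9]
opening: 0.29
```

>>> {"method": "apply_moves", "body": {
  "increments": [
    [1,0,-30,14,0],
    [1,0,-20,8,0],
    [1,0,-9,4,0],
    [1,0,0,0,0],
    [1,0,0,0,0]
  ]
}}

```text
t: 6.95
eef_pos: [570.9, -22.3, 332.7]
tcp_rot: [2.64, 1.57, 2.771]
ft_force: [-0.1, 0.4, -2.9]
opening: 0.294
```

```bash
python3 - <<'E'
from h import *
where();print(rel([571,-24,330]))
def c(d,x,y,w,h,W,H): return cv2.resize(d['pixels'][y:y+h,x:x+w],(W,H),interpolation=cv2.INTER_CUBIC)
b=shot('side','side5');s=shot('scene','scene5');shot('wrist','w5')
im=np.hstack([c(s,275,190,60,75,400,500),c(b,306,155,60,75,400,500)]);im=cv2.convertScaleAbs(im,alpha=1.8,beta=10)
for i in range(2):
    for k in range(0,400,67): im[::4,i*400+k]=(255,255,0)
    for k in range(0,500,67): im[k,i*400:(i+1)*400:4]=(255,255,0)
cv2.imwrite('pics/c6.png',im[:,:,::-1])
E
```

```text
t 6.95 pos [570.9 -22.3 332.7] jaw az 7.51 F [-0.1  0.4 -2.9] M [-0.03 -0.01 -0.02] open 27.9
[ 2.7 -1.7 -0.1]
```

View pics/c6.png

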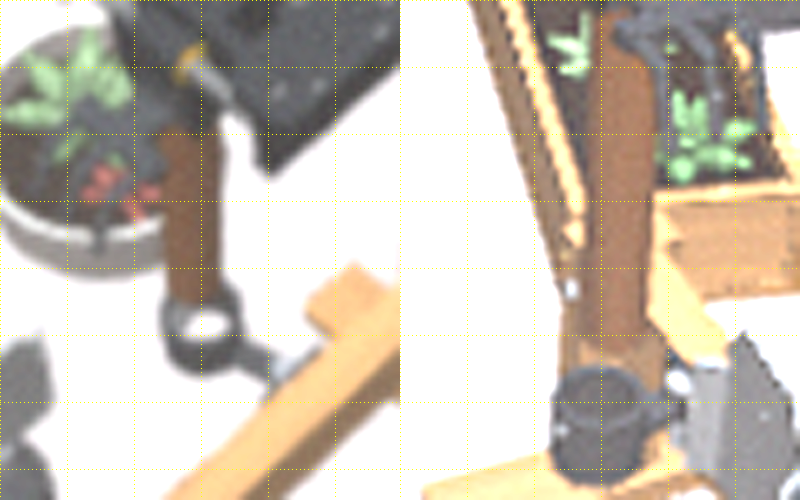

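```bash
python3 - <<'E'
from h import *
b=load('side5');s=load('scene5')
B=tri((s,303.8,231.6),(b,338.6,203.8));print(B)
for z in (172,176):print(onz(s,303.8,231.6,z).round(1),onz(b,338.6,203.8,z).round(1))
eye=status.state()['eef_pos']+[0,0,8]
d=(B[0]-eye)[:2];print('off tooly(rail), toolz',d@[-.1305,.9914],d@[.9914,.1305])
# handle centreline at upper points: scene rows and side rows vs vertical prediction
az=np.radians(97.5)
for dd in (s,b):
  for th in (0,.05,.1): print(th,[[float(q) for q in proj(dd,hoept(eye,az,th,(0,0,z)))] for z in (90,50,0)])
# robust handle edges via gradient in red-blue
def edges(d,y,x0,x1):
    r=d['pixels'][y-1:y+2,x0:x1].astype(float).mean(0);v=r[:,0]-r[:,2];return v.round(0).astype(int).tolist()
for y in (212,222,230):print('s',y,edges(s,y,294,314))
for y in (165,180,200):print('b',y,edges(b,y,328,348))
E
```

```text
(array([572.54996201, -26.31304921, 180.86103446]), [np.float64(0.13978628300871382), np.float64(0.13978628300867088)])
[568.5 -23.8 172. ] [576.4 -16.8 172. ]
[570.3 -24.9 176. ] [574.7 -21.2 176. ]
off tooly(rail), toolz -4.441095700566142 1.0401139250591802
0 [[303.0, 214.4], [303.8, 222.1], [304.8, 231.1]]
0.05 [[301.9, 215.4], [302.2, 223.5], [302.6, 233.1]]
0.1 [[300.8, 216.3], [300.6, 224.9], [300.3, 235.0]]
0 [[339.6, 172.9], [338.5, 187.3], [337.2, 204.2]]
0.05 [[340.3, 173.8], [339.6, 188.7], [338.8, 206.3]]
0.1 [[341.1, 174.6], [340.8, 190.1], [340.4, 208.3]]
s 212 [-4, -4, -3, -3, 6, 19, 26, 28, 27, 24, 23, 20, 19, 15, 8, 2, 1, 0, 1, 1]
s 222 [23, 31, 22, 8, 10, 17, 27, 28, 29, 28, 23, 22, 19, 14, 4, 2, 0, 2, 1, 1]
s 230 [4, 3, 3, 2, 3, 8, 22, 27, 29, 27, 25, 23, 19, 16, 4, 1, 2, 1, 1, 1]
b 165 [10, 5, 6, 4, 5, 4, 17, 28, 35, 39, 38, 40, 41, 45, 42, 14, -3, -5, 3, 10]
b 180 [24, 44, 75, 76, 43, 11, 21, 29, 35, 36, 40, 41, 39, 38, 40, 33, 15, 2, 2, 3]
b 200 [-3, 8, 19, 19, 21, 25, 25, 30, 34, 38, 39, 38, 37, 33, 25, 60, 77, 78, 78, 76]
```

The crop shows the butt centred near scene (303.8,231.6) and side (338.6,203.8). The collar rim is directly below, at scene (305,236) and side (336,214). The butt is about 2–3 mm to the trowel side, so I'll correct that and go down towards the rim.

>>> {"method": "apply_moves", "body": {
  "increments": [
    [1,5,1.5,-1,0],
    [1,6,1,0,0],
    [1,6,0,0,0],
    [1,3,0,0,0],
    [1,1,0,0,0],
    [1,0,0,0,0],
    [1,0,0,0,0]
  ]
}}

```text
t: 7.8
eef_pos: [570.2, -20.8, 312.3]
tcp_rot: [-0.262, 1.57, -0.131]
ft_force: [0.0, -0.2, -2.4]
opening: 0.295
```

```bash
python3 - <<'E'
from h import *
where()
E
```

```text
t 7.8 pos [570.2 -20.8 312.3] jaw az 7.5 F [ 0.  -0.2 -2.4] M [ 0.02 -0.03  0.04] open 28.0
```

>>> {"method": "apply_moves", "body": {
  "increments": [
    [1,1,0,0,0],
    [1,1,0,0,0],
    [1,1,0,0,0],
    [1,0,0,0,0]
  ]
}}

```text
t: 8.2
eef_pos: [570.0, -20.7, 309.0]
tcp_rot: [2.761, 1.571, 2.891]
ft_force: [-0.5, -1.4, -2.5]
opening: 0.294
```

>>> {"method": "apply_moves", "body": {
  "increments": [
    [1,1,0,0,0],
    [1,0.5,0,0,0],
    [1,0.5,0,0,0],
    [1,0,0,0,0]
  ]
}}

```text
t: 8.6
eef_pos: [570.0, -20.7, 307.1]
tcp_rot: [2.398, 1.571, 2.529]
ft_force: [-0.1, 0.6, -2.5]
opening: 0.291
```

>>> {"method": "apply_moves", "body": {
  "increments": [
    [1,0.5,0,0,0],
    [1,0.5,0,0,0],
    [1,0,0,0,0]
  ]
}}

```text
t: 8.9
eef_pos: [570.0, -20.7, 306.1]
tcp_rot: [2.68, 1.571, 2.811]
ft_force: [-0.4, -0.3, -2.6]
opening: 0.295
```

>>> {"method": "apply_moves", "body": {
  "increments": [
    [1,0.5,0,0,0],
    [1,0.5,0,0,0],
    [1,0.5,0,0,0],
    [1,0,0,0,0]
  ]
}}

```text
t: 9.3
eef_pos: [570.0, -20.7, 304.6]
tcp_rot: [2.443, 1.571, 2.574]
ft_force: [-0.5, -0.1, -1.9]
opening: 0.294
```

>>> {"method": "apply_moves", "body": {
  "increments": [
    [1,0.5,0,0,0],
    [1,0.5,0,0,0],
    [1,0.5,0,0,0],
    [1,0,0,0,0]
  ]
}}

```text
t: 9.7
eef_pos: [570.0, -20.7, 303.1]
tcp_rot: [-2.595, 1.571, -2.464]
ft_force: [-0.5, -0.2, -2.1]
opening: 0.291
```

>>> {"method": "apply_moves", "body": {
  "increments": [
    [1,0.7,0,0,0],
    [1,0.7,0,0,0],
    [1,0.6,0,0,0],
    [1,0,0,0,0]
  ]
}}

```text
t: 10.1
eef_pos: [570.0, -20.7, 301.1]
tcp_rot: [2.292, 1.571, 2.423]
ft_force: [0.4, 0.5, -2.5]
opening: 0.293
```

>>> {"method": "apply_moves", "body": {
  "increments": [
    [1,0.7,0,0,0],
    [1,0.7,0,0,0],
    [1,0.6,0,0,0],
    [1,0,0,0,0]
  ]
}}

```text
t: 10.5
eef_pos: [570.0, -20.6, 299.1]
tcp_rot: [1.818, 1.571, 1.949]
ft_force: [0.6, -1.0, -2.6]
opening: 0.293
```

>>> {"method": "apply_moves", "body": {
  "increments": [
    [1,0.7,0,0,0],
    [1,0.7,0,0,0],
    [1,0.6,0,0,0],
    [1,0,0,0,0]
  ]
}}

```text
t: 10.9
eef_pos: [570.0, -20.6, 297.0]
tcp_rot: [2.037, 1.571, 2.168]
ft_force: [-0.1, 1.2, -2.3]
opening: 0.291
```

>>> {"method": "apply_moves", "body": {
  "increments": [
    [1,0.7,0,0,0],
    [1,0.7,0,0,0],
    [1,0.6,0,0,0],
    [1,0,0,0,0]
  ]
}}

```text
t: 11.3
eef_pos: [570.0, -20.7, 295.1]
tcp_rot: [1.562, 1.571, 1.693]
ft_force: [0.4, 0.7, -1.9]
opening: 0.294
```

>>> {"method": "apply_moves", "body": {
  "increments": [
    [1,0.7,0,0,0],
    [1,0.7,0,0,0],
    [1,0.6,0,0,0],
    [1,0,0,0,0]
  ]
}}

```text
t: 11.7
eef_pos: [570.0, -20.7, 293.0]
tcp_rot: [2.31, 1.571, 2.44]
ft_force: [-0.2, 1.1, -2.6]
opening: 0.293
```

>>> {"method": "apply_moves", "body": {
  "increments": [
    [1,0.7,0,0,0],
    [1,0.7,0,0,0],
    [1,0.6,0,0,0],
    [1,0,0,0,0]
  ]
}}

```text
t: 12.1
eef_pos: [570.0, -20.7, 291.1]
tcp_rot: [1.028, 1.571, 1.159]
ft_force: [-0.7, 0.7, -2.5]
opening: 0.293
```

```bash
python3 - <<'E'
from h import *
where()
def c(d,x,y,w,h,W,H): return cv2.resize(d['pixels'][y:y+h,x:x+w],(W,H),interpolation=cv2.INTER_CUBIC)
b=shot('side','side6');s=shot('scene','scene6')
im=np.hstack([c(s,275,190,60,75,400,500),c(b,306,155,60,75,400,500)]);im=cv2.convertScaleAbs(im,alpha=1.8,beta=10)
cv2.imwrite('pics/c7.png',im[:,:,::-1])
E
```

```text
t 12.1 pos [570.  -20.7 291.1] jaw az 7.5 F [-0.7  0.7 -2.5] M [0.35 0.13 0.01] open 27.8
```

View pics/c7.png

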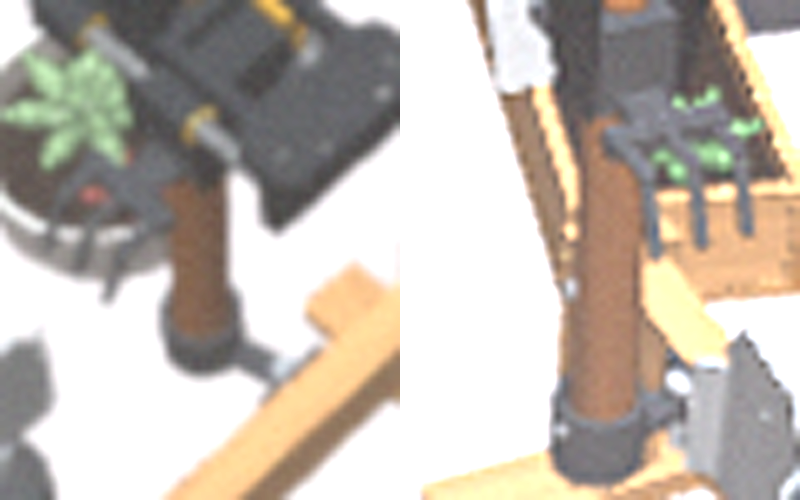

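The handle is in the mouth in both views: scene (304,238), side (337,216). I'll carry on down in small steps and watch the force.

>>> {"method": "apply_moves", "body": {
  "increments": [
    [1,1,0,0,0],
    [1,1,0,0,0],
    [1,1,0,0,0],
    [1,0,0,0,0]
  ]
}}

```text
t: 12.6
eef_pos: [570.0, -20.7, 288.0]
tcp_rot: [2.902, 1.571, 3.033]
ft_force: [-0.1, 1.7, -2.9]
opening: 0.293
```

>>> {"method": "apply_moves", "body": {
  "increments": [
    [1,1,0,0,0],
    [1,1,0,0,0],
    [1,1,0,0,0],
    [1,0,0,0,0]
  ]
}}

```text
t: 13.0
eef_pos: [570.0, -20.7, 285.0]
tcp_rot: [0.394, 1.571, 0.525]
ft_force: [-0.0, 0.8, -3.1]
opening: 0.295
```

```bash
python3 - <<'E'
from h import *
where()
E
```

```text
t 13.0 pos [570.  -20.7 285. ] jaw az 7.5 F [-0.   0.8 -3.1] M [ 0.31  0.08 -0.02] open 28.0
```

>>> {"method": "apply_moves", "body": {
  "increments": [
    [1,1,0,0,0],
    [1,1,0,0,0],
    [1,1,0,0,0],
    [1,0,0,0,0]
  ]
}}

```text
t: 13.4
eef_pos: [570.1, -20.7, 282.1]
tcp_rot: [-0.034, 1.57, 0.097]
ft_force: [0.2, 1.4, -1.6]
opening: 0.293
```

>>> {"method": "apply_moves", "body": {
  "increments": [
    [1,1,0,0,0],
    [1,1,0,0,0],
    [1,1,0,0,0],
    [1,0,0,0,0]
  ]
}}

```text
t: 13.8
eef_pos: [570.2, -20.7, 279.2]
tcp_rot: [-0.077, 1.57, 0.054]
ft_force: [0.4, 1.5, -0.9]
opening: 0.293
```

>>> {"method": "apply_moves", "body": {
  "increments": [
    [1,1,0,0,0],
    [1,1,0,0,0],
    [1,1,0,0,0],
    [1,0,0,0,0]
  ]
}}

```text
t: 14.2
eef_pos: [570.2, -20.7, 276.2]
tcp_rot: [-0.034, 1.57, 0.097]
ft_force: [1.8, 1.6, 0.3]
opening: 0.296
```

```bash
python3 - <<'E'
from h import *
where()
E
```

```text
t 14.2 pos [570.2 -20.7 276.2] jaw az 7.5 F [1.8 1.6 0.3] M [ 0.75 -0.39  0.03] open 28.1
```

>>> {"method": "apply_moves", "body": {
  "increments": [
    [1,1,0,0,0],
    [1,1,0,0,0],
    [1,1,0,0,0],
    [1,0,0,0,0]
  ]
}}

```text
t: 14.6
eef_pos: [570.1, -20.6, 272.9]
tcp_rot: [0.39, 1.571, 0.521]
ft_force: [2.4, 2.7, -1.6]
opening: 0.293
```

>>> {"method": "apply_moves", "body": {
  "increments": [
    [1,1,0,0,0],
    [1,1,0,0,0],
    [1,1,0,0,0],
    [1,0,0,0,0]
  ]
}}

```text
t: 15.0
eef_pos: [570.1, -20.7, 269.9]
tcp_rot: [0.121, 1.571, 0.251]
ft_force: [2.3, 2.6, -0.8]
opening: 0.294
```

>>> {"method": "apply_moves", "body": {
  "increments": [
    [1,1,0,0,0],
    [1,1,0,0,0],
    [1,1,0,0,0],
    [1,0,0,0,0]
  ]
}}

```text
t: 15.4
eef_pos: [570.1, -20.7, 267.0]
tcp_rot: [-0.73, 1.571, -0.599]
ft_force: [2.9, 2.0, -0.1]
opening: 0.291
```

```bash
python3 - <<'E'
from h import *
where()
E
```

```text
t 15.4 pos [570.1 -20.7 267. ] jaw az 7.5 F [ 2.9  2.  -0.1] M [ 0.68 -1.03 -0.06] open 27.6
```

>>> {"method": "apply_moves", "body": {
  "increments": [
    [1,1,0.5,0.5,0],
    [1,1,0.5,0.5,0],
    [1,1,0,0,0],
    [1,0,0,0,0]
  ]
}}

```text
t: 15.8
eef_pos: [570.6, -19.8, 263.9]
tcp_rot: [-2.775, 1.57, -2.644]
ft_force: [0.7, -0.3, -0.2]
opening: 0.289
```

>>> {"method": "apply_moves", "body": {
  "increments": [
    [1,1.5,0,0,0],
    [1,1.5,0,0,0],
    [1,1,0,0,0],
    [1,0,0,0,0]
  ]
}}

```text
t: 16.2
eef_pos: [570.7, -19.8, 260.0]
tcp_rot: [-2.594, 1.57, -2.463]
ft_force: [-1.6, -2.0, 1.7]
opening: 0.293
```

>>> {"method": "apply_moves", "body": {
  "increments": [
    [1,1.5,0,0,0],
    [1,1.5,0,0,0],
    [1,1.5,0,0,0],
    [1,0,0,0,0]
  ]
}}

```text
t: 16.6
eef_pos: [570.7, -19.8, 255.5]
tcp_rot: [-2.464, 1.57, -2.333]
ft_force: [-2.1, -3.0, 2.8]
opening: 0.291
```

```bash
python3 - <<'E'
from h import *
where()
E
```

```text
t 16.6 pos [570.7 -19.8 255.5] jaw az 7.51 F [-2.1 -3.   2.8] M [-0.91  0.54  0.02] open 27.7
```

>>> {"method": "apply_moves", "body": {
  "increments": [
    [1,1,-0.6,-0.4,0],
    [1,1,-0.5,-0.3,0],
    [1,1,-0.4,0,0],
    [1,0,0,0,0]
  ]
}}

```text
t: 17.0
eef_pos: [570.6, -20.8, 252.3]
tcp_rot: [1.019, 1.57, 1.15]
ft_force: [0.8, 0.9, -0.6]
opening: 0.294
```

>>> {"method": "apply_moves", "body": {
  "increments": [
    [1,1.5,-0.1,0,0],
    [1,1.5,-0.1,0,0],
    [1,1.5,-0.1,0,0],
    [1,0,0,0,0]
  ]
}}

```text
t: 17.4
eef_pos: [570.5, -21.3, 247.8]
tcp_rot: [1.141, 1.57, 1.272]
ft_force: [1.9, 1.5, -1.7]
opening: 0.291
```

```bash
python3 - <<'E'
from h import *
where()
E
```

```text
t 17.4 pos [570.5 -21.3 247.8] jaw az 7.5 F [ 1.9  1.5 -1.7] M [ 0.68 -0.76  0.04] open 27.6
```

>>> {"method": "apply_moves", "body": {
  "increments": [
    [1,1.5,0,0.3,0],
    [1,1.5,0,0,0],
    [1,1.5,0,0,0],
    [1,1.5,0,0,0],
    [1,0,0,0,0]
  ]
}}

```text
t: 17.9
eef_pos: [570.7, -21.5, 241.9]
tcp_rot: [-2.934, 1.571, -2.803]
ft_force: [2.6, 1.7, -2.4]
opening: 0.296
```

>>> {"method": "apply_moves", "body": {
  "increments": [
    [1,1.5,0,0,0],
    [1,1.5,0,0,0],
    [1,1.5,0,0,0],
    [1,1.5,0,0,0],
    [1,0,0,0,0]
  ]
}}

```text
t: 18.4
eef_pos: [570.7, -21.5, 235.9]
tcp_rot: [-2.289, 1.571, -2.158]
ft_force: [1.7, 1.0, -2.1]
opening: 0.292
```

```bash
python3 - <<'E'
from h import *
where()
E
```

```text
t 18.4 pos [570.7 -21.5 235.9] jaw az 7.5 F [ 1.7  1.  -2.1] M [ 0.2  -0.51  0.  ] open 27.7
```

>>> {"method": "apply_moves", "body": {
  "increments": [
    [1,1.5,0,0.2,0],
    [1,1.5,0,0,0],
    [1,1.5,0,0,0],
    [1,1.5,0,0,0]
  ]
}}

```text
t: 18.8
eef_pos: [570.8, -21.6, 230.2]
tcp_rot: [-1.837, 1.57, -1.706]
ft_force: [-1.0, -1.8, 3.9]
opening: 0.292
```

>>> {"method": "apply_moves", "body": {
  "increments": [
    [1,1.5,0,0,0],
    [1,1.5,0,0,0],
    [1,1.5,0,0,0],
    [1,1.5,0,0,0]
  ]
}}

```text
t: 19.2
eef_pos: [570.9, -21.7, 224.2]
tcp_rot: [-1.786, 1.57, -1.655]
ft_force: [-2.2, -3.6, 5.5]
opening: 0.291
```

>>> {"method": "apply_moves", "body": {
  "increments": [
    [1,1.5,0,0,0],
    [1,1.5,0,0,0],
    [1,1.5,0,0,0],
    [1,1.5,0,0,0]
  ]
}}

```text
t: 19.6
eef_pos: [570.9, -21.9, 218.3]
tcp_rot: [-1.606, 1.57, -1.475]
ft_force: [-1.5, -4.2, 6.8]
opening: 0.293
```

```bash
python3 - <<'E'
from h import *
where()
E
```

```text
t 19.6 pos [570.9 -21.9 218.3] jaw az 7.51 F [-1.5 -4.2  6.8] M [-1.16  0.62 -0.04] open 27.8
```

>>> {"method": "apply_moves", "body": {
  "increments": [
    [1,1,-0.7,-0.3,0],
    [1,1.2,-0.5,0,0],
    [1,1.5,-0.2,0,0],
    [1,1.5,0,0,0]
  ]
}}

```text
t: 20.0
eef_pos: [570.9, -22.7, 212.7]
tcp_rot: [1.082, 1.571, 1.213]
ft_force: [0.9, -1.2, 2.7]
opening: 0.296
```

>>> {"method": "apply_moves", "body": {
  "increments": [
    [1,1.5,-0.1,0,0],
    [1,1.5,-0.1,0,0],
    [1,1.5,0,0,0],
    [1,1.5,0,0,0]
  ]
}}

```text
t: 20.4
eef_pos: [570.9, -23.0, 206.8]
tcp_rot: [-0.175, 1.571, -0.044]
ft_force: [1.3, -0.2, 2.1]
opening: 0.297
```

```bash
python3 - <<'E'
from h import *
where()
E
```

```text
t 20.4 pos [570.9 -23.  206.8] jaw az 7.5 F [ 1.3 -0.2  2.1] M [-0.08 -0.26 -0.07] open 28.3
```

>>> {"method": "apply_moves", "body": {
  "increments": [
    [1,1.5,0,0,0],
    [1,1.5,0,0,0],
    [1,1.5,0,0,0],
    [1,1.5,0,0,0]
  ]
}}

```text
t: 20.8
eef_pos: [570.9, -23.1, 200.9]
tcp_rot: [-0.972, 1.57, -0.841]
ft_force: [-0.5, -1.7, 2.8]
opening: 0.295
```

>>> {"method": "apply_moves", "body": {
  "increments": [
    [1,1.5,0,0,0],
    [1,1.5,0,0,0],
    [1,1.5,0,0,0],
    [1,1.5,0,0,0]
  ]
}}

```text
t: 21.2
eef_pos: [570.8, -23.3, 195.0]
tcp_rot: [-1.383, 1.57, -1.252]
ft_force: [-0.3, -4.4, 4.8]
opening: 0.297
```

```bash
python3 - <<'E'
from h import *
where()
E
```

```text
t 21.2 pos [570.8 -23.3 195. ] jaw az 7.5 F [-0.3 -4.4  4.8] M [-0.88 -0.01  0.  ] open 28.2
```

>>> {"method": "apply_moves", "body": {
  "increments": [
    [1,1,-0.7,0,0],
    [1,1.2,-0.6,0,0],
    [1,1.5,-0.2,0,0],
    [1,1.5,-0.1,0,0]
  ]
}}

```text
t: 21.6
eef_pos: [571.1, -24.3, 189.4]
tcp_rot: [1.528, 1.57, 1.658]
ft_force: [1.7, 1.4, 0.5]
opening: 0.294
```

>>> {"method": "apply_moves", "body": {
  "increments": [
    [1,1.5,-0.1,0,0],
    [1,1.5,-0.1,0,0],
    [1,1.5,-0.1,0,0],
    [1,1.5,0,0,0]
  ]
}}

```text
t: 22.0
eef_pos: [571.1, -24.8, 183.6]
tcp_rot: [0.947, 1.571, 1.078]
ft_force: [2.3, 1.6, 1.1]
opening: 0.294
```

```bash
python3 - <<'E'
from h import *
where()
E
```

```text
t 22.0 pos [571.1 -24.8 183.6] jaw az 7.5 F [2.3 1.6 1.1] M [ 0.56 -0.4  -0.02] open 27.9
```

>>> {"method": "apply_moves", "body": {
  "increments": [
    [1,1.2,0,0.3,0],
    [1,1.2,0,0,0],
    [1,1.2,0,0,0],
    [1,1.2,0,0,0]
  ]
}}

```text
t: 22.4
eef_pos: [571.2, -24.9, 178.9]
tcp_rot: [-3.116, 1.57, -2.985]
ft_force: [-0.1, 1.9, 1.6]
opening: 0.291
```

>>> {"method": "apply_moves", "body": {
  "increments": [
    [1,1,0,0,0],
    [1,1,0,0,0],
    [1,1,0,0,0],
    [1,0,0,0,0]
  ]
}}

```text
t: 22.8
eef_pos: [571.3, -25.0, 175.8]
tcp_rot: [-2.729, 1.571, -2.598]
ft_force: [-1.0, 0.6, 0.6]
opening: 0.291
```

```bash
python3 - <<'E'
from h import *
where()
E
```

```text
t 22.8 pos [571.3 -25.  175.8] jaw az 7.5 F [-1.   0.6  0.6] M [ 0.11  0.04 -0.02] open 27.7
```

>>> {"method": "apply_moves", "body": {
  "increments": [
    [1,1,0,0,0],
    [1,1,0,0,0],
    [1,0.5,0,0,0],
    [1,0,0,0,0]
  ]
}}

```text
t: 23.2
eef_pos: [571.3, -25.0, 173.4]
tcp_rot: [-2.479, 1.571, -2.348]
ft_force: [-1.8, -0.4, 1.1]
opening: 0.29
```

>>> {"method": "apply_moves", "body": {
  "increments": [
    [1,0.7,0,0,0],
    [1,0.7,0,0,0],
    [1,0.6,0,0,0]
  ]
}}

```text
t: 23.5
eef_pos: [571.3, -25.0, 171.5]
tcp_rot: [-2.082, 1.571, -1.951]
ft_force: [-4.0, -3.1, 6.4]
opening: 0.291
```

>>> {"method": "apply_moves", "body": {
  "increments": [
    [1,0.7,0,0,0],
    [1,0.7,0,0,0]
  ]
}}

```text
t: 23.7
eef_pos: [571.3, -25.0, 170.1]
tcp_rot: [-1.934, 1.57, -1.803]
ft_force: [-3.8, -2.7, 5.3]
opening: 0.293
```

>>> {"method": "apply_moves", "body": {
  "increments": [
    [1,0.3,-0.5,-0.5,0],
    [1,0.5,0,-0.3,0]
  ]
}}

```text
t: 23.9
eef_pos: [571.2, -25.3, 169.2]
tcp_rot: [0.086, 1.569, 0.217]
ft_force: [2.2, 0.8, 0.6]
opening: 0.294
```

>>> {"method": "apply_moves", "body": {
  "increments": [
    [1,0.5,0,0,0],
    [1,0.5,0,0,0]
  ]
}}

```text
t: 24.1
eef_pos: [571.1, -25.4, 168.2]
tcp_rot: [-0.094, 1.57, 0.037]
ft_force: [4.0, 1.4, 0.2]
opening: 0.292
```

>>> {"method": "apply_moves", "body": {
  "increments": [
    [1,0.5,0,0,0],
    [1,0.4,0,0,0]
  ]
}}

```text
t: 24.3
eef_pos: [571.0, -25.4, 167.3]
tcp_rot: [-0.145, 1.57, -0.014]
ft_force: [3.5, 0.7, -0.2]
opening: 0.294
```

>>> {"method": "apply_moves", "body": {
  "increments": [
    [1,0.4,0,0.5,0],
    [1,0.4,0,0,0]
  ]
}}

```text
t: 24.5
eef_pos: [571.2, -25.4, 166.5]
tcp_rot: [-0.725, 1.571, -0.594]
ft_force: [2.1, 0.9, -0.3]
opening: 0.293
```

>>> {"method": "apply_moves", "body": {
  "increments": [
    [1,0.4,0,0,0],
    [1,0.4,0,0,0]
  ]
}}

```text
t: 24.7
eef_pos: [571.2, -25.4, 165.7]
tcp_rot: [-0.394, 1.571, -0.263]
ft_force: [2.7, 0.8, 0.5]
opening: 0.291
```

>>> {"method": "apply_moves", "body": {
  "increments": [
    [1,0.4,0,0,0],
    [1,0,0,0,0]
  ]
}}

```text
t: 24.9
eef_pos: [571.2, -25.4, 165.3]
tcp_rot: [-0.355, 1.571, -0.224]
ft_force: [2.8, 1.0, -0.1]
opening: 0.295
```

```bash
python3 - <<'E'
from h import *
where()
e=status.state()['eef_pos']
w=shot('wrist','w7');b=shot('side','side7');shot('scene','scene7')
for d,box in ((w,(295,240,350,290)),(b,(325,150,350,185))):
    x0,y0,x1,y1=box;hsv=cv2.cvtColor(d['pixels'],cv2.COLOR_RGB2HSV)[y0:y1,x0:x1];m=cv2.inRange(hsv,(4,90,50),(17,255,255))
    n,l,st,c=cv2.connectedComponentsWithStats(m);k=1+st[1:,4].argmax();print('disc',c[k]+[x0,y0],st[k])
    for dz in (15,21,27):print(dz,[float(q) for q in proj(d,e+[0,0,dz])])
E
```

```text
t 24.9 pos [571.2 -25.4 165.3] jaw az 7.5 F [ 2.8  1.  -0.1] M [ 0.16 -0.66  0.01] open 28.0
disc [322.57045455 264.48068182] [ 11   8  34  33 880]
15 [321.1, 262.8]
21 [321.0, 268.2]
27 [320.9, 274.0]
disc [340.33333333 183.83333333] [13 33  5  2  6]
15 [337.8, 203.8]
21 [338.0, 201.8]
27 [338.2, 199.8]
```

```bash
python3 - <<'E'
from h import *
b=load('side7');s=load('scene7');e=status.state()['eef_pos']
for n,d,cols,rows in (('side',b,(331,334,337,340),range(196,232)),('scene',s,(300,303,306,309),range(222,250))):
    print(n,'TCP+dz of 17,-17,-40 px',[ [float(q) for q in proj(d,e+[0,0,z])] for z in (21,-17,-40)])
    for y in rows: print(y,*['%3d/%3d'%(d['pixels'][y,c].mean(),int(d['pixels'][y,c,0])-int(d['pixels'][y,c,2])) for c in cols])
E
```

```text
side TCP+dz of 17,-17,-40 px [[338.0, 201.8], [337.0, 214.1], [336.5, 221.2]]
196  53/ -2  50/ -4  55/ -2 154/ 88
197  52/  0  56/  8  84/ 34 139/ 74
198  50/  1  76/ 33 101/ 80 109/ 46
199  48/ -1  58/ 18 100/ 74  89/ 47
200  49/  0  65/ 25 101/ 76  94/ 61
201  49/  2  70/ 36  98/ 72  85/ 51
202  46/  1  65/ 23  88/ 63  73/ 22
203  48/  0  63/  7  75/ 37  77/ -4
204  47/  2  65/ -8  75/  2  73/ -9
205  46/  2  66/ -6  75/-10  65/ -1
206  50/ -1  69/ -5  64/  0  59/  2
207  50/  1  61/  2  62/  1  64/ -1
208  50/  1  61/  2  61/ -1  62/ -1
209  46/  3  60/  0  62/  2  63/  1
210  48/  0  62/  0  63/ -1  63/ -3
211  48/ -2  61/ -2  64/ -1  61/  1
212  48/  3  61/  1  57/  1  62/ -1
213  53/  1  59/  0  62/  0  66/ -2
214  43/  4  59/  2  73/ -6  78/ -6
215  46/  5  62/  1  82/ -7  76/ -7
216  49/  1  62/  1  70/ -6  77/ -3
217  58/  0  69/  9  58/  3  78/ -3
218  80/ -3  73/  1  69/  7  78/ -7
219 116/ -6  69/ -3  82/ -7  74/ -5
220  87/  1  74/ -3  77/ -9  77/ -5
221  57/  2  53/  3  74/ -4  69/  0
222  62/  1  58/ -1  72/ -3  59/  0
223  63/ -1  61/  0  76/ -3  61/  1
224  60/  0  6
[... 660 characters left out ...]
  46/  1  51/ -1
231  50/  0  52/ -1  41/  1  51/ -3
232  48/  0  50/ -2  49/  3  50/  0
233  45/ -1  53/ -3  65/ 28  44/  1
234  39/  1  52/ -2  76/ 46  38/  1
235  40/  1  49/  3  87/ 24  44/  1
236  46/ -1  43/  6  80/  7  61/ -3
237  57/ -3  40/  6  63/  1  84/ -1
238  57/ -2  44/  2  47/  0  94/ -2
239  57/ -2  50/ -3  39/  2  82/ -1
240  60/ -2  52/ -2  36/  3  55/ -2
241  56/ -3  46/ -1  37/  3  44/  1
242  52/ -1  47/ -1  39/  4  45/  2
243  50/  0  46/  1  42/  1  46/  1
244  56/ -2  42/  2  42/  1  46/  1
245  58/ -5  43/  1  42/  4  52/  9
246  58/ -1  45/ 10  45/ 11  58/ 13
247  56/ -3  48/ 24  47/ 22  62/ 15
248  72/  1  52/ 30  51/ 25  62/ 15
249 115/  0  53/ 31  48/ 25  60/ 14
```

The side profile puts the hoe's top about 25 mm above the TCP, so the seat should come near TCP z 163. There is still a sliver of handle visible at side row 217. I'll go on in 0.4 mm steps.

>>> {"method": "apply_moves", "body": {
  "increments": [
    [1,0.4,0,0.3,0],
    [1,0.4,0,0,0]
  ]
}}

```text
t: 25.25
eef_pos: [571.3, -25.4, 164.6]
tcp_rot: [-3.015, 1.57, -2.884]
ft_force: [0.5, 1.1, 2.2]
opening: 0.29
```

>>> {"method": "apply_moves", "body": {
  "increments": [
    [1,0.4,0,0,0],
    [1,0.4,0,0,0]
  ]
}}

```text
t: 25.45
eef_pos: [571.3, -25.4, 163.8]
tcp_rot: [-2.886, 1.57, -2.755]
ft_force: [-0.2, -0.4, 3.0]
opening: 0.293
```

>>> {"method": "apply_moves", "body": {
  "increments": [
    [1,0.3,0,0,0],
    [1,0.3,0,0,0]
  ]
}}

```text
t: 25.65
eef_pos: [571.3, -25.4, 163.4]
tcp_rot: [-2.653, 1.571, -2.522]
ft_force: [-1.9, -1.9, 6.5]
opening: 0.295
```

>>> {"method": "apply_moves", "body": {
  "increments": [
    [1,0.3,0,0,0],
    [1,0,0,0,0]
  ]
}}

```text
t: 25.85
eef_pos: [571.3, -25.5, 163.3]
tcp_rot: [-1.336, 1.571, -1.205]
ft_force: [-1.9, -0.8, 7.7]
opening: 0.295
```

```bash
python3 - <<'E'
from h import *
where()
E
```

```text
t 25.85 pos [571.3 -25.5 163.3] jaw az 7.5 F [-1.9 -0.8  7.7] M [-0.08  0.36  0.03] open 28.0
```

>>> {"method": "apply_moves", "body": {
  "increments": [
    [1,0.4,0,0,0],
    [1,0,0,0,0]
  ]
}}

```text
t: 26.05
eef_pos: [571.3, -25.5, 163.2]
tcp_rot: [-0.885, 1.57, -0.754]
ft_force: [-3.3, -1.9, 11.8]
opening: 0.295
```

>>> {"method": "apply_moves", "body": {
  "increments": [
    [1,0.3,0,0,0],
    [1,0,0,0,0]
  ]
}}

```text
t: 26.25
eef_pos: [571.3, -25.5, 163.2]
tcp_rot: [-0.643, 1.57, -0.512]
ft_force: [-4.3, -0.2, 13.4]
opening: 0.294
```

Firm stop at z = 163.2 with 13 N on the wrist, and the fingertips still about 2 mm above the rim, so the head is seated. I'll ease off, release and rise.

>>> {"method": "apply_moves", "body": {
  "increments": [
    [1,-0.5,0,0.5,0],
    [0.68,0,0,0,0],
    [0.6,0,0,0,0],
    [0.5,0,0,0,0],
    [0.45,0,0,0,0],
    [0.45,0,0,0,0]
  ]
}}

```text
t: 26.85
eef_pos: [571.9, -25.3, 162.5]
tcp_rot: [2.674, 1.571, 2.805]
ft_force: [-0.5, -1.1, -0.0]
opening: 0.539
```

>>> {"method": "apply_moves", "body": {
  "increments": [
    [0.45,-3,0,0,0],
    [0.45,-6,0,0,0],
    [0.45,-15,0,0,0],
    [0.45,-25,0,0,0],
    [0.45,-30,0,0,0],
    [0.45,-30,0,0,0],
    [0.45,-20,0,0,0],
    [0.45,0,0,0,0]
  ]
}}

```text
t: 27.65
eef_pos: [572.7, -25.3, 295.0]
tcp_rot: [-0.282, 1.565, -0.151]
ft_force: [-0.5, 0.5, -0.4]
opening: 0.549
```

```bash
python3 - <<'E'
from h import *
where()
def c(d,x,y,w,h,W,H): return cv2.resize(d['pixels'][y:y+h,x:x+w],(W,H),interpolation=cv2.INTER_CUBIC)
b=shot('side','side8');s=shot('scene','scene8');w=shot('wrist','w8')
im=np.vstack([np.hstack([c(s,265,205,80,60,400,300),c(b,296,180,80,60,400,300)]),np.hstack([c(w,0,0,640,400,400,250),c(b,150,60,300,188,400,250)])]);im=cv2.convertScaleAbs(im,alpha=1.5,beta=10)
cv2.imwrite('pics/c8.png',im[:,:,::-1])
E
```

```text
t 27.65 pos [572.7 -25.3 295. ] jaw az 7.5 F [-0.5  0.5 -0.4] M [ 0.06 -0.04  0.02] open 52.2
```

View pics/c8.png

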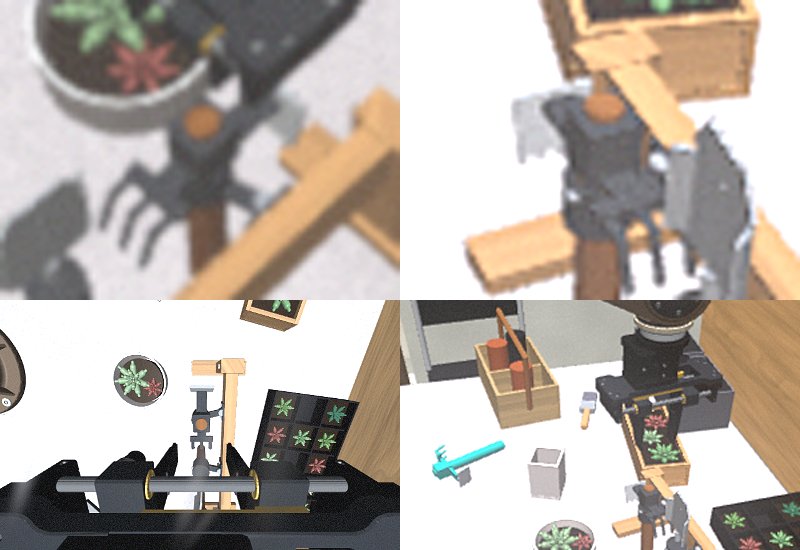

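The final view shows the head on the collar, lying along the rail (side disc (337,201), scene disc (306,229)), the handle out below, the pot standing and the fingers clear above. One numeric check of the seat height, then I hand in.

```bash
python3 - <<'E'
from h import *
b=load('side8');s=load('scene8')
print(tri((b,336.6,201),(s,305.6,229.4)))
c=b['pixels']
print([(y,int(c[y,335].mean()),int(c[y,335,0])-int(c[y,335,2])) for y in range(204,230)])
env.job_done();where()
E
```

```text
(array([570.63391257, -18.68131845, 182.89676465]), [np.float64(0.5235588697437502), np.float64(0.5235588697436934)])
[(204, 71, 25), (205, 74, -8), (206, 77, -6), (207, 73, -2), (208, 62, 1), (209, 61, 1), (210, 63, -1), (211, 62, 0), (212, 62, -2), (213, 62, 3), (214, 63, 1), (215, 62, 1), (216, 62, 1), (217, 61, 1), (218, 64, -3), (219, 66, -1), (220, 70, -3), (221, 81, -6), (222, 69, -1), (223, 65, 1), (224, 62, 1), (225, 63, -1), (226, 62, 0), (227, 65, 3), (228, 65, 24), (229, 72, 40)]
the job is handed in; nothing more can be done
the job is handed in; nothing more can be done
```

I put the hoe away in the empty collar and handed the job in at about 28 s. It came out of the square pot and its handle went down through the spring until the head met the collar. I then let go and raised the gripper about 130 mm clear.

**Checks that held**
- **Seating:** the push ended in a firm stop. The TCP stayed at z = 163.2 mm while the wrist force rose to 13.4 N, or about 16 N on the collar with the hoe's weight, under the 20 N limit. The side camera's column through the collar showed no handle between head and collar.
- **Direction of the head:** the last pictures show it lying along the rail, with the blade away from the trowel.
- **Surroundings:** the pot is standing, though it may have shifted about 4 mm when I tilted the hoe upright inside it. The trowel, bowl, planter, brush and turquoise look-alike look unmoved. I checked that only by eye, and I did not look closely at the fork and the two nursery pots.

**Checks that disagreed**
- **Height of the hoe's top:** the last two-camera measurement gave 183 mm, against 188 mm expected when seated. It came from points read off an enlarged picture by eye. It reads low rather than high, so it does not suggest the head is standing proud of the collar.
- **Grip height on the hoe:** the wrist camera put the hoe's top 17 mm above the TCP and the side camera about 25 mm. The stop height agrees with the side camera.

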